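# Take the used filter out of the fume absorber

### The arm

A 6-joint arm with a two-finger parallel gripper is mounted at the origin on a cart in front of the work surface, level with it; the furniture and walls round the work are solid. World frame = base frame: x ahead of the robot, y to its left, z up, the work surface at z = 0. Lengths are in m, angles in rad, forces in N, time in s.
With the tool pointing down it reaches from about 0.35 to 0.975 m from the base axis. Payload 4.9 kg.
Tool frame: the origin (TCP) lies at the very end of the fingers, on their centre line; the grasp point (between the pads) lies 19 mm behind it; z points along the fingers, y is the line along which they close (so a half turn about z gives the same grasp; the last joint's range is limited). The gripper opens to 85 mm and grips with 20 to 120 N. Pads are 22 mm wide; open, the fingers measure 114 mm over their backs; the gripper's body (76 mm by 85 mm) begins 54 mm behind the grasp point. The pads swing forward as they close: fully open they stand 13 mm farther back than shut.
Start: joints at [0.987, 0.053, 1.613, -0, 1.476, -0.119], TCP at [0.28, 0.559, 0.231] pointing down, gripper open.
Joint ranges: [-3.01, 3.01], [-1.01, 2.22], [0.06, 2.58], [-1.02, 4.17], [0.09, 2.62], [-3.14, 3.14]. Speed limits (rad/s): [2.57, 2.57, 3.14, 3.14, 3.14, 3.14].

### API

Orientations are given as a rotation vector (axis times angle).
In Python, from station import ctrl gives the robot as it stands.
- The arm moves only by the shell command python3 -m crank 'ROWS' [OPENING] [FORCE]. ROWS is text: rows parted by semicolons, each of 4 numbers parted by spaces: the shift along the world's x, y, z in units of 0.5 m (1.0 is 0.5 m), then the turn about the world's z in units of 90 degrees (1.0 is 90 degrees). In form: x y z turn; .... A call has exactly 5 rows; each row shifts and turns the commanded pose from where the row before left it; what a row does not reach is not made up. A row lasts 1/12 s, in which the tool goes at most 41.7 mm and 7.16 degrees, less where a joint would pass 70% of its speed; a pose out of reach is approached as far as the arm can. A call with a number of a shift or a turn outside -1 to 1 is refused whole. A call with a gripper value outside its range is refused whole. OPENING is the opening in per cent of the stroke, from 0 (shut) to 100 (fully open), set as the call begins (- or left out, the last holds). The fingers move at their own pace and stop on an object; FORCE is the grip in N (left out, the last holds). Time passes only in rows, so rows that do not move let the fingers close, or fill a call up. It gives the time, the measured TCP pose, the force, the opening and the grip force at its end, in the units of the state.
- ctrl.get_obs(): the state, without advancing time (a new reading comes with each control period).
- ctrl.get_image(name): name is "side" or "top"; returns (picture, depth): 400x640x3 uint8, red, green, blue; 400x640 float32, m along the optical axis (not along the pixel's ray), 0 where there is no reading.
- ctrl.get_calibration(name): a dict with "fx", "fy", "cx", "cy" (pixels), "extrinsics" (4x4, takes a point from world to camera coordinates). Camera axes: x right, y down, z forward; pixel columns grow to the right and rows downward; lengths in m; the calibration is good to about 2 mm. A picture is of the moment at which its call begins. get_calibration takes no time and is no camera call.
- ctrl.finish_job(): hands the job in; it is judged then, once.
The state is a dict: "t": time; "q": joint angles; "dq": joint speeds; "effort": joint torques, N m; "tool_pos": TCP position; "tool_rot": TCP orientation; "contact_force": force on the tool from outside, world axes, zero at the start; "wrist_torque": the same for the moment, N m; "opening": finger opening in m; "grip_force": force on a finger pad.
Only numpy, scipy, OpenCV 4.12 (cv2) and the standard library are available. Lean on these libraries where they do the work, as an engineer would, in place of code of your own. Each camera call takes 0.05 s, during which the arm holds its last target. There are 200 camera calls.

### The job

The fume absorber lies on its back with its filter opening upward. Push the small steel swing tab fully aside by its red peg, then take the filter cassette out by its yellow rib: the edge opposite the tab is tucked under a fixed lip, so draw the cassette about a centimetre toward the tab's end, lift it straight out and lay it flat in the black tray without dropping it. Leave the tab turned aside, and do not disturb the other things on the bench.

Things in the scene. Friction and masses are not known exactly. Their poses are not given: they have to be found in the camera images.
- absorber: fixed grey housing on feet, 165 (x) x 132 (y) x 52 mm high; origin on the bench under the middle of its filter opening, x toward the fixed lip's end, -x toward the swing tab's end, z up. Opening 131 (x) x 104 (y) mm, centred on the origin; rim 20 mm wide at the tab's end, 14 mm elsewhere, 52 mm high. The cassette lies in it on ledges 38 mm above the bench, its top at 50 mm
- lip_edge (a point): middle of the fixed lip's inner edge, top, at absorber x = +58.5, y = 0, z = 58.5 mm; the lip is an aluminium bar 110 mm long (y) and 5 mm thick, 53.5 to 58.5 mm up. It covers the last 6 mm of the cassette, which has 14 mm of free room toward the tab's end (-x): drawn 7 to 13 mm that way it is clear of the lip and lifts straight out. Axes as the absorber's
- pivot (a point): the tab's hinge axis (vertical), fixed on the rim of the absorber at x = -76.5 mm, y = 0 in its frame, 57 mm above the bench (the tab's upper face); axes as the absorber's
- tab (a joint): angle of the swing tab about the pivot, rad, counter-clockwise from above positive: 0 points along the absorber's +x, over the cassette; stops at +1.65 and -1.65; either way round is aside. Beyond 1.45 either way it is wholly clear of the opening. It stays where it is left (light friction, about 1 N at the peg)
- tab_peg (a point): middle of the upright red peg on the swing tab, 33 mm from the pivot, 66 mm above the bench; the peg is 8 mm in diameter and stands from 57 to 75 mm above the bench. The tab is a steel strip 40 mm long, 13 mm wide, 4 mm thick, 53 to 57 mm above the bench. Its x points from the pivot to the peg
- cassette_rib (a point): centre of the yellow pull rib of the loose filter cassette: 54 mm long (x), 12 mm thick (y), 22 mm tall, in the middle of the cassette's top. The rigid cassette, white frame round a black grid, is 116 (x) x 100 (y) x 12 mm, 0.1 to 0.2 kg; its underside is 23 mm and its top 11 mm below this point. While seated its axes are the absorber's
- cassette: the filter cassette; origin at the centre of its underside
- tray_floor (a point): centre of the inner floor of the fixed shallow black tray (190 x 190 mm outside, walls 4 mm thick), on feet: its floor is 12 mm above the bench, its walls' top 28 mm. The cassette fits in it at any yaw when centred. z up
- glue_bottle: small white bottle with red cap, 27 mm in diameter, 74 mm tall, loose; leave alone
- solder_spool: white spool, 48 mm in diameter, 30 mm high, loose; leave alone
- flux_tin: round white tin with a yellow and purple lid, 50 mm in diameter, 21 mm high, loose; leave alone
- meter: red multimeter lying flat, 52 x 150 x 26 mm, loose; leave alone
Mind the look-alikes: they are no part of the job. Leave any orange look-alike of the cassette alone.

How it is judged:
By the outcome, as a careful person would: the job done as asked, in the order asked, and still so for the second after the job is handed in, with the robot touching nothing.
It also fails if it takes over 64 s, if anything falls off the work surface, if the arm or the gripper's body presses on something with over 40 N, if the wrist force passes 120 N, or if a joint passes its speed limit or range.

## Working session

There is one attempt and no reset: what is moved stays moved. The work goes in short steps, Python scripts to look and compute and a shell command to move; the robot and the scene stay as the last step left them, time stands still between calls to the robot, and variables do not carry over. Pictures are saved under pics/ and viewed, at most 10 in all, crops included, and the job is handed in when it is done.

```bash
mkdir -p pics; ls; python3 - <<'E'
from station import ctrl
import cv2,numpy as np
for n in("top","side"):
    p,d=ctrl.get_image(n); np.savez(f"pics/{n}0.npz",p=p,d=d)
    cv2.imwrite(f"pics/{n}0.png",p[:,:,::-1]); c=ctrl.get_calibration(n); print(n,c)
o=ctrl.get_obs();print(o)
E
```

```text
pics
top {'fx': 496.07113869403923, 'fy': 496.07113869403923, 'cx': 317.4048894212483, 'cy': 204.37827711863477, 'extrinsics': array([[-0.01713927, -0.99966781, -0.01924903, -0.03196393],
       [-0.99702391,  0.01853485, -0.07483173,  0.55467612],
       [ 0.07516365,  0.01790918, -0.99701037,  1.46300951],
       [ 0.        ,  0.        ,  0.        ,  1.        ]])}
side {'fx': 507.06077737744965, 'fy': 507.06077737744965, 'cx': 309.00487794102986, 'cy': 193.7347162009862, 'extrinsics': array([[ 0.99975205,  0.00807327,  0.02075242, -0.56129762],
       [ 0.0220466 , -0.48981396, -0.87154818,  0.03264408],
       [ 0.00312858,  0.8717896 , -0.4898705 ,  1.75753884],
       [ 0.        ,  0.        ,  0.        ,  1.        ]])}
{'t': 0.1, 'q': array([ 9.86977718e-01,  5.32894928e-02,  1.61416983e+00,  6.21935861e-06,
        1.47602989e+00, -1.18967295e-01]), 'dq': array([-0.00114897, -0.00166124, -0.00269675, -0.00109727, -0.00349448,
        0.00090685]), 'effort': array([-2.58966480e-05, -3.94904780e+01, -3.71363533e+01, -1.27777735e-04,
        3.92377362e-03,  1.39770145e-05]), 'tool_pos': array([0.27984059, 0.5582053 , 0.23017896]), 'tool_rot': array([-7.23479068e-01, -3.05647458e+00,  2.79312616e-03]), 'contact_force': array([ 0.08158135, -0.16979457, -0.29201171]), 'wrist_torque': array([-0.00944256, -0.01235669, -0.01456303]), 'grip_force': 0.0, 'opening': 0.08508257696046324}
```

View pics/top0.png

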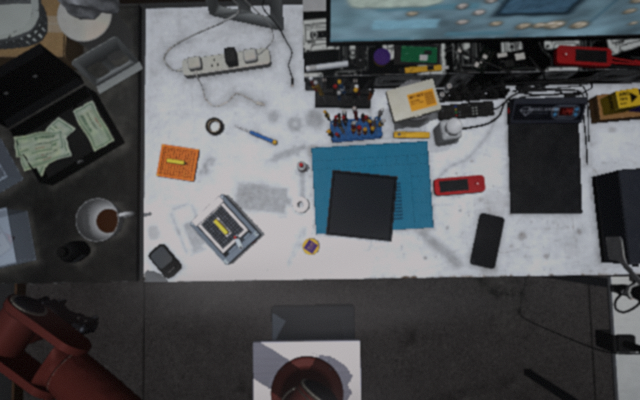

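View pics/side0.png

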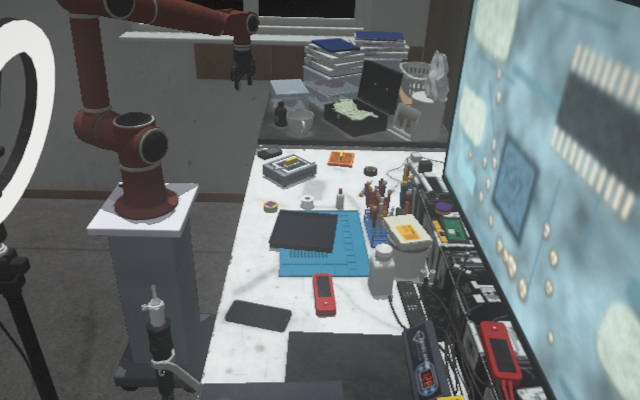

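The top view shows the absorber near (228,228) with its yellow rib at about (222,227). The tray is near (362,206), the bottle (302,168), the spool (302,204), the tin (311,246), and the orange decoy (178,163). The side view shows the absorber near (290,168) and the tray near (304,231). Next I'll enlarge both views of the absorber.

```bash
python3 - <<'E'
import cv2,numpy as np
a=np.load("pics/top0.npz")['p'][185:270,175:275,::-1]; b=np.load("pics/side0.npz")['p'][140:195,250:330,::-1]
a=cv2.resize(a,None,fx=5.5,fy=5.5,interpolation=cv2.INTER_CUBIC)  # 550x467
b=cv2.resize(b,None,fx=6,fy=6,interpolation=cv2.INTER_CUBIC)
cv2.imwrite("pics/a1.png",a);cv2.imwrite("pics/b1.png",b)
E
```

```text
(no output)
```

View pics/a1.png

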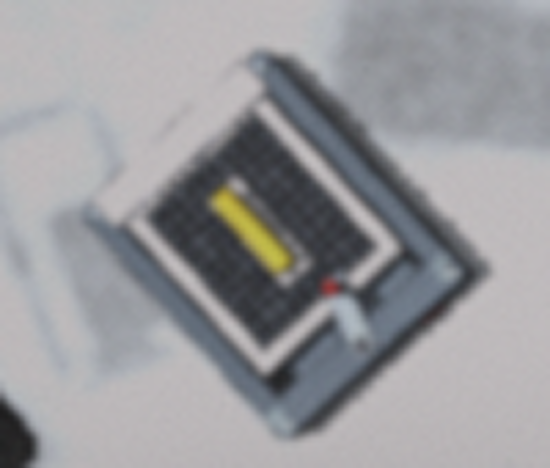

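View pics/b1.png

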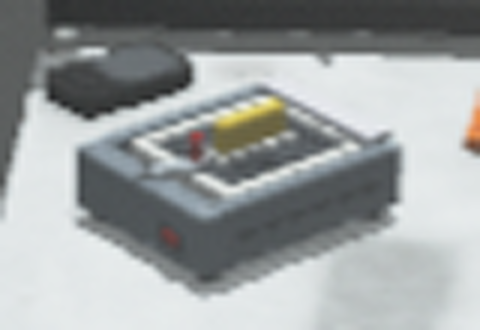

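The crops show the housing turned about 45°, with the lip at upper left and the tab at lower right. In the top crop the hinge is near (355,335) and the red peg near (330,288). Next I'll triangulate the rib, peg and hinge, and take the housing corners and tray from the known heights.

```bash
cat > h.py <<'E'
import numpy as np,cv2
from station import ctrl
C={n:ctrl.get_calibration(n) for n in("top","side")}
def K(c): return np.array([[c['fx'],0,c['cx']],[0,c['fy'],c['cy']],[0,0,1]])
P={n:K(c)@c['extrinsics'][:3] for n,c in C.items()}
def plane(n,uv,z):
    c=C[n];E=c['extrinsics'];d=E[:3,:3].T@np.linalg.inv(K(c))@[*uv,1];o=-E[:3,:3].T@E[:3,3]
    return o+d*(z-o[2])/d[2]
def tri(a,b):
    X=cv2.triangulatePoints(P['top'],P['side'],np.float64(a),np.float64(b));return (X[:3]/X[3]).ravel()
def proj(n,X): p=P[n]@[*X,1];return p[:2]/p[2]
def blob(p,roi,lo,hi):
    x0,y0,x1,y1=roi;m=cv2.inRange(cv2.cvtColor(p[y0:y1,x0:x1],cv2.COLOR_RGB2HSV),lo,hi)
    ys,xs=np.nonzero(m);return np.c_[xs+x0,ys+y0].astype(np.float32)
E
python3 - <<'E'
from h import *
t=np.load("pics/top0.npz");s=np.load("pics/side0.npz")
Y=((22,110,90),(35,255,255));R=((165,110,60),(180,255,255))
yt=blob(t['p'],(205,210,240,245),*Y);ys=blob(s['p'],(280,150,305,170),*Y)
rt=blob(t['p'],(228,230,242,245),*R);rs=blob(s['p'],(278,158,290,170),*R)
print(len(yt),len(ys),len(rt),len(rs))
print('rib',tri(yt.mean(0),ys.mean(0)),'peg',tri(rt.mean(0),rs.mean(0)) if len(rs) and len(rt) else '')
r=cv2.minAreaRect(yt);b=cv2.boxPoints(r);print('rib box',r,[plane('top',q,.072)[:2].round(4) for q in b])
f=lambda u,v:(175+(u+.5)/5.5-.5,185+(v+.5)/5.5-.5)
g=lambda u,v:(250+(u+.5)/6-.5,140+(v+.5)/6-.5)
cs=np.array([plane('top',f(*q),.052) for q in((95,212),(260,55),(480,268),(290,430))]);print('corners',cs.round(4),cs.mean(0))
print('pivot',tri(f(358,340),g(145,170)),plane('top',f(358,340),.057),'pegtop',plane('top',rt.mean(0),.073) if len(rt) else'')
k=blob(t['p'],(320,160,405,250),(0,0,0),(180,255,70))
m=np.zeros((400,640),np.uint8);m[k[:,1].astype(int),k[:,0].astype(int)]=255
m=cv2.morphologyEx(m,cv2.MORPH_OPEN,np.ones((7,7)));c=max(cv2.findContours(m,0,2)[0],key=cv2.contourArea)
r=cv2.minAreaRect(c);print('tray',r);
for z in(.012,.028):
  b=np.array([plane('top',q,z)[:2] for q in cv2.boxPoints(r)]);print(z,b.mean(0),np.linalg.norm(np.diff(b,axis=0),axis=1),b.round(3).tolist())
for n,z in((t,'top'),(s,'side')):print(z,[round(float(np.median(n['d'][v-2:v+3,u-2:u+3])),4) for u,v in(((362,206),(222,227)) if z=='top' else ((304,231),(292,160)))])
k=blob(s['p'],(262,205,345,256),(0,0,0),(180,255,70));print('side dark centre',cv2.minAreaRect(k))
E
```

```text
82 21 3 0
rib [0.49117648 0.23995145 0.06678924] peg 
rib box ((220.2500457763672, 226.25001525878906), (17.677669525146484, 4.242640495300293), 45.0) [array([0.5061, 0.2613]), array([0.5147, 0.2526]), array([0.4779, 0.2164]), array([0.4694, 0.2252])]
corners [[0.5033 0.3267 0.052 ]
 [0.5857 0.2382 0.052 ]
 [0.4699 0.1212 0.052 ]
 [0.3861 0.2228 0.052 ]] [0.48626103 0.227207   0.052     ]
pivot [0.42996376 0.18564602 0.05471952] [0.43295703 0.18551561 0.057     ] pegtop [0.46223908 0.19799224 0.073     ]
tray ((361.7147216796875, 204.86679077148438), (65.4481430053711, 64.64414978027344), 5.492323875427246)
0.012 [ 0.55118972 -0.17460472] [0.1950402  0.1970298  0.19437122] [[0.466, -0.066], [0.659, -0.088], [0.636, -0.284], [0.444, -0.26]]
0.028 [ 0.55002077 -0.17346275] [0.19294233 0.19491053 0.19228054] [[0.465, -0.066], [0.657, -0.088], [0.634, -0.282], [0.443, -0.258]]
top [1.4899, 1.4325]
side [1.6049, 1.9316]
side dark centre ((307.1973876953125, 231.32472229003906), (52.023677825927734, 36.895973205566406), 6.115502834320068)
```

The yaw is about 44° and the tab sits at about -0.35 rad, so the short way aside is clockwise. The corner clicks disagree with the rib and hinge by 5–9 mm, so I'll settle it with a joint fit over the depth and colour data, with an overlay to check it.

```bash
python3 - <<'E'
from h import *
from scipy.optimize import least_squares
from scipy.spatial.transform import Rotation as Ro
def cloud(n,d,roi):
    x0,y0,x1,y1=roi;v,u=np.mgrid[y0:y1,x0:x1];z=d[y0:y1,x0:x1].ravel();c=C[n];ok=z>0
    q=np.c_[(u.ravel()-c['cx'])*z/c['fx'],(v.ravel()-c['cy'])*z/c['fy'],z][ok];E=c['extrinsics'];return (q-E[:3,3])@E[:3,:3]
t=np.load("pics/top0.npz");s=np.load("pics/side0.npz")
w={}
for n,d,r in(('top',t['d'],(185,185,270,272)),('side',s['d'],(258,145,322,192))):
    X=cloud(n,d,r);m=(X[:,2]>.03)&(X[:,2]<.085)&(abs(X[:,0]-.488)<.13)&(abs(X[:,1]-.229)<.13);b=cv2.minAreaRect(X[m][:,:2].astype(np.float32)*1000);print(n,m.sum(),b,'rim z',np.median(X[m][:,2]))
for n,d,r in(('top',t['d'],(322,160,402,250)),):
    X=cloud(n,d,r);m=(X[:,2]>.008)&(X[:,2]<.04);print('tray depth',cv2.minAreaRect(X[m][:,:2].astype(np.float32)*1000),np.percentile(X[:,2],[5,50,95]))
f=lambda u,v:(175+(u+.5)/5.5-.5,185+(v+.5)/5.5-.5)
g=lambda u,v:(250+(u+.5)/6-.5,140+(v+.5)/6-.5)
# model pts (absorber mm), clicked
M=[('top',(79.5,66,52),f(95,210)),('top',(79.5,-66,52),f(260,55)),('top',(-85.5,-66,52),f(475,268)),('top',(-85.5,66,52),f(288,425)),
('side',(-85.5,66,52),g(80,148)),('side',(-85.5,-66,52),g(205,216)),('side',(79.5,-66,52),g(400,147)),
('top',(33.5,0,72),f(220,195)),('top',(-20.5,0,72),f(285,270)),('top',(-76.5,0,57),f(358,340)),('side',(-20.5,0,72),g(217,123)),('side',(33.5,0,72),g(280,100)),('side',(-76.5,0,57),g(145,170))]
def W(p,m): a=np.deg2rad(p[2]);x,y,z=np.array(m)/1000;return np.array([p[0]+x*np.cos(a)-y*np.sin(a),p[1]+x*np.sin(a)+y*np.cos(a),z])
def res(p): return np.concatenate([proj(n,W(p,m))-uv for n,m,uv in M])
r=least_squares(res,[.488,.229,44],x_scale=[.01,.01,1],loss='soft_l1');p=r.x
print('pose',p,res(p).reshape(-1,2).round(1).tolist())
for nm,m in(('pivot',(-76.5,0,57)),('rib',(6.5,0,61))):print(nm,W(p,m))
im={}
for n,a,o,k in(('top',t,(175,185),5.5),('side',s,(250,140),6)):
    hh,ww=((85,100) if n=='top' else (55,80));i=cv2.resize(a['p'][o[1]:o[1]+hh,o[0]:o[0]+ww,::-1],None,fx=k,fy=k,interpolation=cv2.INTER_CUBIC)
    def L(ms,col): cv2.polylines(i,[np.array([((proj(n,W(p,m))-o+.5)*k-.5) for m in ms]).round().astype(int)],True,col,1)
    L([(79.5,66,52),(79.5,-66,52),(-85.5,-66,52),(-85.5,66,52)],(0,255,0))
    L([(65.5,52,52),(65.5,-52,52),(-65.5,-52,52),(-65.5,52,52)],(255,255,0))
    L([(33.5,6,72),(33.5,-6,72),(-20.5,-6,72),(-20.5,6,72)],(255,0,255))
    for th in(-.2,-.4):L([(-76.5,0,57),(-76.5+33*np.cos(th),33*np.sin(th),57),(-76.5+33*np.cos(th),33*np.sin(th),75)],(0,0,255))
    im[n]=i[:467]
b=np.zeros((467,480,3),np.uint8);b[:330]=im['side'];o=np.hstack([im['top'],b]);o=cv2.resize(o,(800,int(467*800/o.shape[1])));cv2.imwrite("pics/ov.png",o)
o=ctrl.get_obs();R=Ro.from_rotvec(o['tool_rot']).as_matrix();print('tool y yaw',np.degrees(np.arctan2(R[1,1],R[0,1])),'x yaw',np.degrees(np.arctan2(R[1,0],R[0,0])),o['tool_pos'])
E
```

```text
top 2487 ((484.40789794921875, 231.0054168701172), (166.8878173828125, 133.20703125), 41.610565185546875) rim z 0.051185200217366944
side 959 ((483.71978759765625, 227.92453002929688), (174.86563110351562, 143.67254638671875), 44.30935287475586) rim z 0.04992295315820128
tray depth ((553.0230712890625, -174.344970703125), (238.74917602539062, 268.5312194824219), 88.75135803222656) [-0.00140881  0.01029037  0.0275716 ]
pose [ 0.486877    0.23260143 42.20478057] [[-2.8, 1.1], [0.3, -1.5], [-0.8, 0.7], [-0.1, 3.3], [-1.1, -0.5], [0.1, 0.5], [1.0, -0.6], [0.0, -0.5], [0.8, -0.5], [1.5, 0.9], [0.4, 0.0], [0.7, 0.0], [0.7, -0.0]]
pivot [0.43020974 0.18121007 0.057     ]
rib [0.49169187 0.23696801 0.061     ]
tool y yaw 63.3659600636761 x yaw 153.3659351231372 [0.27984059 0.5582053  0.23017896]
```

View pics/ov.png

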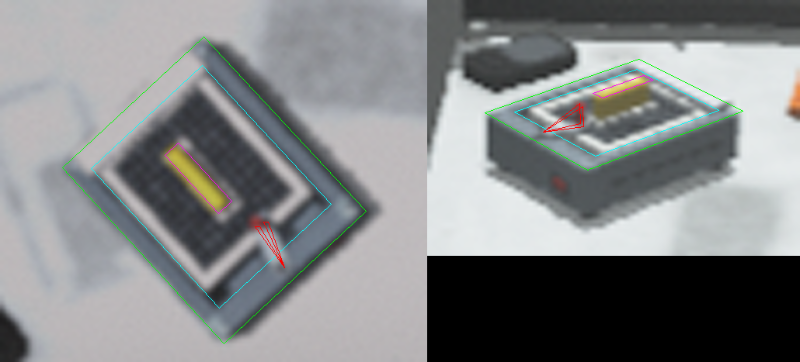

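The depth box (centre plus the 3 mm offset gives 0.4866, 0.2330, yaw 41.6°) agrees with the fit (0.4869, 0.2326, yaw 42.2°). The overlay sits on the rim, rib and tab, and the tab is at about -0.3 rad. I'll go above the peg with the fingers part open so they straddle it, closing across the tab.

```bash
python3 -m crank '0.035 -0.072 -0.01 0.058;0.035 -0.072 -0.01 0.058;0.035 -0.072 -0.01 0.058;0.035 -0.072 -0.01 0.058;0.035 -0.072 -0.01 0.058' 35 40; python3 -m crank '0.035 -0.072 -0.01 0.058;0.035 -0.072 -0.01 0.058;0.035 -0.072 -0.01 0.058;0.035 -0.072 -0.01 0.058;0.035 -0.072 -0.01 0.058'; python3 -m crank '0 0 0 0;0 0 0 0;0 0 0 0;0 0 0 0;0 0 0 0'
cat > st.py <<'E'
from h import *
from scipy.spatial.transform import Rotation as Ro
o=ctrl.get_obs();R=Ro.from_rotvec(o['tool_rot']).as_matrix()
print('t',round(o['t'],2),'pos',o['tool_pos'].round(4),'yaw_y',round(np.degrees(np.arctan2(R[1,1],R[0,1])),1),'zdir',R[:,2].round(3),'q5',o['q'][5].round(2),'open',round(o['opening'],4),'F',o['contact_force'].round(1),'grip',round(o['grip_force'],1))
E
python3 st.py
```

```text
t: 0.52
tool_pos: [0.3677, 0.3769, 0.2055]
tool_rot: [-0.006, -3.141, 0.001]
contact_force: [1.3, -0.1, -0.8]
opening: 0.0298
grip_force: 0.0
t: 0.93
tool_pos: [0.4553, 0.1968, 0.1807]
tool_rot: [0.702, -3.062, -0.0]
contact_force: [1.5, 0.4, -0.8]
opening: 0.0298
grip_force: 0.0
t: 1.35
tool_pos: [0.4547, 0.1999, 0.1814]
tool_rot: [-0.698, 3.063, 0.0]
contact_force: [0.6, -0.4, 0.6]
opening: 0.0301
grip_force: 0.0
t 1.35 pos [0.4547 0.1999 0.1814] yaw_y 115.7 zdir [ 0.  0. -1.] q5 -1.75 open 0.0301 F [ 0.6 -0.4  0.6] grip 0.0
```

```bash
python3 -m crank '0.007 -0.01 -0.05 0;0 0 -0.05 0;0 0 -0.05 0;0 0 -0.04 0;0 0 -0.02 0' >/dev/null; python3 -m crank '0 0 -0.015 0;0 0 -0.013 0;0 0 0 0;0 0 0 0;0 0 0 0' >/dev/null; python3 st.py; python3 - <<'E'
from h import *
o=[]
for n,(x0,y0,x1,y1) in(('top',(185,190,265,260)),('side',(245,110,325,190))):
    p,d=ctrl.get_image(n); np.savez(f"pics/{n}1.npz",p=p,d=d); o.append(cv2.resize(p[y0:y1,x0:x1,::-1],(400,400*(y1-y0)//(x1-x0)),interpolation=cv2.INTER_CUBIC))
h=max(i.shape[0] for i in o);o=[np.pad(i,((0,h-i.shape[0]),(0,0),(0,0))) for i in o]
cv2.imwrite("pics/c1.png",np.hstack(o))
E
```

```text
t 2.18 pos [0.4596 0.194  0.0636] yaw_y 115.6 zdir [ 0.002  0.001 -1.   ] q5 -1.77 open 0.0295 F [ 0.5 -0.   1. ] grip 0.0
```

View pics/c1.png

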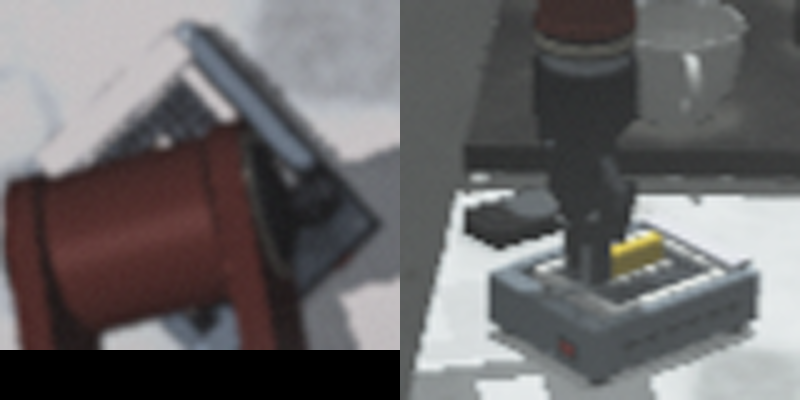

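The side view shows the fingers down at the tab, clear of the rib. The top view is blocked by the forearm. There's no contact force, so I'll narrow the fingers round the peg.

```bash
python3 -m crank '0 0 -0.003 0;0 0 0 0;0 0 0 0;0 0 0 0;0 0 0 0' 17 20 ; python3 -m crank '0.003 -0.007 0 -0.078;0.002 -0.0075 0 -0.078;0.001 -0.0075 0 -0.078;0 -0.008 0 -0.078;-0.001 -0.008 0 -0.078'; python3 st.py
```

```text
t: 2.7
tool_pos: [0.4587, 0.1937, 0.0608]
tool_rot: [-0.695, 3.064, -0.0]
contact_force: [-0.1, -0.4, -0.2]
opening: 0.0146
grip_force: 0.0
t: 3.12
tool_pos: [0.4609, 0.1748, 0.0607]
tool_rot: [-0.27, -3.129, -0.001]
contact_force: [0.0, 0.4, -0.2]
opening: 0.0143
grip_force: 0.5
t 3.12 pos [0.4609 0.1748 0.0607] yaw_y 80.1 zdir [-0.001  0.001 -1.   ] q5 -1.19 open 0.0143 F [ 0.   0.4 -0.2] grip 0.5
```

```bash
python3 -m crank '-0.002 -0.0075 0 -0.078;-0.003 -0.0075 0 -0.078;-0.0035 -0.007 0 -0.078;-0.0045 -0.0065 0 -0.078;-0.005 -0.006 0 -0.078'; python3 -m crank '-0.006 -0.005 0 -0.078;-0.003 -0.002 0 0;0 0 0 0;0 0 0 0;0 0 0 0'; python3 st.py
```

```text
t: 3.53
tool_pos: [0.4521, 0.1576, 0.0609]
tool_rot: [-1.202, -2.902, -0.001]
contact_force: [0.4, 0.9, -0.8]
opening: 0.0147
grip_force: 0.5
t: 3.95
tool_pos: [0.4481, 0.1541, 0.061]
tool_rot: [1.366, 2.828, 0.001]
contact_force: [2.3, 1.4, 0.0]
opening: 0.0147
grip_force: 1.3
t 3.95 pos [0.4481 0.1541 0.061 ] yaw_y 38.5 zdir [ 0.001  0.    -1.   ] q5 -0.5 open 0.0147 F [2.3 1.4 0. ] grip 1.3
```

The force rose to 2.7 N at an angle of about -1.6 rad, so the tab is near its stop. I'll open, lift off and turn over the rib.

```bash
python3 -m crank '0 0 0 0;0 0 0 0;0 0 0 0;0 0 0.02 0;0 0 0.05 0' 35 >/dev/null;  python3 -m crank '0 0 0.05 -0.078;0 0 0.05 -0.078;0.015 0.03 0.03 -0.078;0.015 0.03 0 -0.078;0.015 0.03 0 -0.078' 60 >/dev/null; python3 -m crank '0.015 0.03 0 -0.078;0.015 0.03 0 -0.078;0.012 0.016 0 -0.078;0 0 0 -0.078;0 0 0 -0.078'>/dev/null;python3 -m crank '0 0 0 -0.078;0 0 0 -0.078;0 0 0 -0.024;0 0 0 0;0 0 0 0'>/dev/null; python3 st.py; python3 - <<'E'
from h import *
o=[]
for n,(x0,y0,x1,y1) in(('top',(185,190,265,260)),('side',(250,115,330,190))):
    p,d=ctrl.get_image(n); np.savez(f"pics/{n}2.npz",p=p,d=d); o.append(cv2.resize(p[y0:y1,x0:x1,::-1],(400,400*(y1-y0)//(x1-x0)),interpolation=cv2.INTER_CUBIC))
h=max(i.shape[0] for i in o);o=[np.pad(i,((0,h-i.shape[0]),(0,0),(0,0))) for i in o]
cv2.imwrite("pics/c2.png",np.hstack(o))
E
```

```text
t 5.62 pos [0.4912 0.2369 0.1613] yaw_y -48.0 zdir [ 0.  0. -1.] q5 1.15 open 0.0513 F [-0.3 -0.7  0.2] grip 0.0
```

View pics/c2.png

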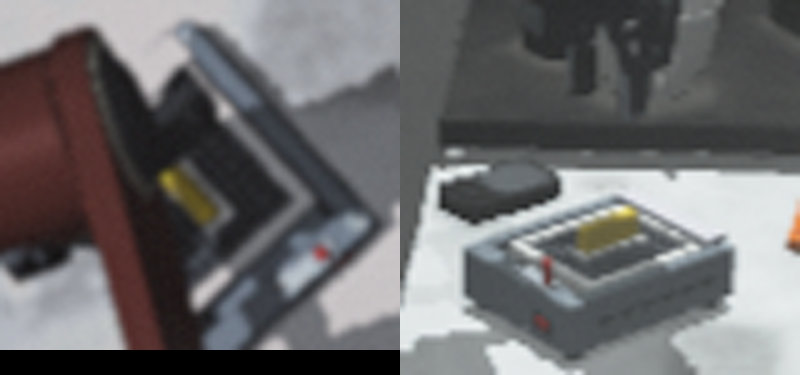

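The tab now lies along the rim, with the peg at about (322,252) in the top crop, which is image pixel (249.4,240.4). I'll check its angle and compare the rib with the earlier estimate.

```bash
python3 - <<'E'
from h import *
t=np.load("pics/top2.npz")['p'];s=np.load("pics/side2.npz")['p']
R=((165,100,60),(180,255,255));r=blob(t,(244,234,254,246),*R);r2=blob(s,(274,163,284,174),*R)
print(len(r),len(r2));x=plane('top',r.mean(0),.070);print(x)
if len(r2):x=tri(r.mean(0),r2.mean(0));print('tri',x)
d=x[:2]-[.43,.1816];print(np.linalg.norm(d),np.degrees(np.arctan2(d[1],d[0]))-42)
E
```

```text
3 0
[0.45005438 0.15715629 0.07      ]
0.031617608720949326 -92.63348482071373
```

The tab is at -1.62 rad, which is well aside. I'll go down onto the rib and grip it.

```bash
python3 -m crank '0.001 0 -0.06 0;0 0 -0.06 0;0 0 -0.04 0;0 0 -0.03 0;0 0 -0.015 0'>/dev/null; python3 -m crank '0 0 -0.008 0;0 0 0 0;0 0 0 0;0 0 0 0;0 0 0 0'>/dev/null; python3 st.py; python3 -m crank '0 0 0 0;0 0 0 0;0 0 0 0;0 0 0 0;0 0 0 0' 0 40;  python3 -m crank '0 0 0 0;0 0 0 0;0 0 0 0;0 0 0 0;0 0 0 0'>/dev/null; python3 st.py
```

```text
t 6.55 pos [0.4926 0.2373 0.0557] yaw_y -48.0 zdir [ 0.002  0.001 -1.   ] q5 1.15 open 0.0512 F [ 0.3  0.5 -0.5] grip 0.0
t: 6.97
tool_pos: [0.492, 0.2371, 0.0548]
tool_rot: [-2.933, -1.125, -0.001]
contact_force: [-0.6, -0.1, 2.8]
opening: 0.0109
grip_force: 40.9
t 7.38 pos [0.492  0.2371 0.0548] yaw_y -48.0 zdir [ 0.001  0.    -1.   ] q5 1.15 open 0.0112 F [0.3 0.4 4.8] grip 41.2
```

```bash
python3 -m crank '-0.004 -0.0035 0.001 0;-0.004 -0.0035 0 0;-0.004 -0.0035 0 0;-0.003 -0.003 0 0;0 0 0 0'; python3 -m crank '0 0 0 0;0 0 0 0;0 0 0 0;0 0 0 0;0 0 0 0' >/dev/null; python3 st.py
```

```text
t: 7.8
tool_pos: [0.4838, 0.2299, 0.0548]
tool_rot: [2.933, 1.124, -0.0]
contact_force: [-0.9, 0.3, 2.7]
opening: 0.011
grip_force: 41.0
t 8.22 pos [0.4838 0.2299 0.0547] yaw_y -48.0 zdir [-0.001 -0.001 -1.   ] q5 1.14 open 0.0108 F [-2.  -2.5  4.8] grip 41.3
```

```bash
python3 -m crank '0 0 0.008 0;0 0 0.01 0;0 0 0.01 0;0 0 0.01 0;0 0 0.01 0'; python3 -m crank '0 0 0.02 0;0 0 0.03 0;0 0 0.04 0;0 0 0.05 0;0 0 0.05 0'; python3 st.py; python3 - <<'E'
from h import *
o=[]
for n,(x0,y0,x1,y1) in(('top',(185,180,405,270)),('side',(250,110,350,260))):
    p,d=ctrl.get_image(n); np.savez(f"pics/{n}3.npz",p=p,d=d); k=2.2 if n=='top' else 3; o.append(cv2.resize(p[y0:y1,x0:x1,::-1],None,fx=k,fy=k,interpolation=cv2.INTER_CUBIC))
h=max(i.shape[0] for i in o);o=[np.pad(i,((0,h-i.shape[0]),(0,0),(0,0))) for i in o]
cv2.imwrite("pics/c3.png",np.hstack(o))
E
```

```text
t: 8.63
tool_pos: [0.4841, 0.2302, 0.0792]
tool_rot: [-2.933, -1.125, -0.0]
contact_force: [0.2, 0.8, -0.9]
opening: 0.0113
grip_force: 40.5
t: 9.05
tool_pos: [0.4837, 0.2301, 0.1751]
tool_rot: [-2.933, -1.125, 0.001]
contact_force: [0.9, 0.3, -1.2]
opening: 0.0109
grip_force: 40.5
t 9.05 pos [0.4837 0.2301 0.1751] yaw_y -48.1 zdir [-0.001 -0.    -1.   ] q5 1.14 open 0.0109 F [ 0.9  0.3 -1.2] grip 40.5
```

View pics/c3.png

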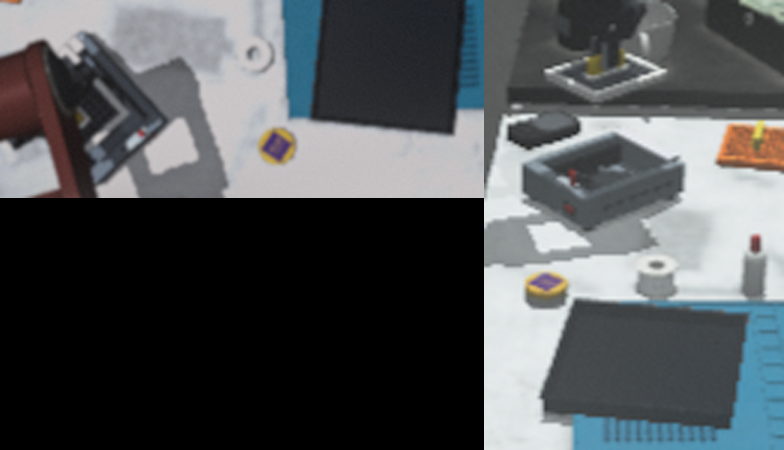

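The cassette hangs level in the gripper, and the tab stays aside on the empty housing. The tin, spool and bottle are undisturbed. I'll check the tray against the side view and carry the cassette across.

```bash
python3 - <<'E'
from h import *
for u,v in((578,300),(748,313),(543,402),(731,416)): print(plane('side',(250+(u-484)/3,110+v/3),.028).round(3))
E
python3 -m crank '0.003 -0.02 0 0;0.008 -0.05 0 0;0.012 -0.075 0 0;0.012 -0.075 0 0;0.012 -0.075 0 0'>/dev/null; python3 -m crank '0.012 -0.075 0 0;0.012 -0.075 0 0;0.012 -0.075 0 0;0.012 -0.075 0 0;0.012 -0.075 0 0'; python3 -m crank '0.01 -0.06 0 0;0.008 -0.045 0 0;0.005 -0.022 0 0;0.002 -0.01 0 0;0 0 0 0'>/dev/null; python3 -m crank '0 0 0 0;0 0 0 0;0 0 0 0;0 0 0 0;0 0 0 0'>/dev/null;python3 st.py
```

```text
[ 0.47  -0.072  0.028]
[ 0.657 -0.092  0.028]
[ 0.446 -0.269  0.028]
[ 0.632 -0.286  0.028]
t: 9.98
tool_pos: [0.5361, -0.107, 0.1718]
tool_rot: [-2.932, -1.123, 0.004]
contact_force: [0.6, 0.3, -0.6]
opening: 0.0106
grip_force: 40.5
t 10.82 pos [ 0.5502 -0.1725  0.1739] yaw_y -48.0 zdir [ 0.  0. -1.] q5 0.4 open 0.0109 F [ 0.2 -1.  -0.9] grip 40.5
```

The two views put the tray centre at y = -0.1735 and -0.180, so I'll use -0.176. I'll lower to just above the floor, then creep to contact.

```bash
python3 -m crank '0 -0.007 -0.05 0;0 0 -0.06 0;0 0 -0.06 0;0 0 -0.05 0;0 0 -0.03 0'>/dev/null; python3 -m crank '0 0 -0.02 0;0 0 -0.01 0;0 0 0 0;0 0 0 0;0 0 0 0'>/dev/null; python3 st.py; python3 -m crank '0 0 -0.003 0;0 0 -0.003 0;0 0 -0.002 0;0 0 0 0;0 0 0 0'>/dev/null; python3 st.py
```

```text
t 11.65 pos [ 0.5514 -0.1773  0.0355] yaw_y -48.0 zdir [ 0.003 -0.001 -1.   ] q5 0.4 open 0.0112 F [ 0.   0.7 -1.7] grip 40.4
t 12.07 pos [ 0.5501 -0.1768  0.0298] yaw_y -48.1 zdir [-0.  0. -1.] q5 0.4 open 0.0113 F [-0.5 -0.6 -1.5] grip 40.4
```

```bash
python3 -m crank '0 0 -0.001 0;0 0 -0.001 0;0 0 0 0;0 0 0 0;0 0 0 0'>/dev/null; python3 st.py; python3 -m crank '0 0 -0.001 0;0 0 -0.001 0;0 0 0 0;0 0 0 0;0 0 0 0'>/dev/null; python3 st.py
```

```text
t 12.48 pos [ 0.5502 -0.1768  0.0288] yaw_y -48.1 zdir [ 0. -0. -1.] q5 0.4 open 0.0109 F [ 0.6  0.1 -0.8] grip 40.5
t 12.9 pos [ 0.5502 -0.1768  0.0287] yaw_y -48.0 zdir [-0.001  0.    -1.   ] q5 0.4 open 0.0107 F [-3.   0.8  5.9] grip 41.4
```

It's in contact with the floor (6 N up). I'll release gently and rise.

```bash
python3 -m crank '0 0 0 0;0 0 0 0;0 0 0 0;0 0 0 0;0 0 0 0' 45 20 >/dev/null; python3 -m crank '0 0 0 0;0 0 0 0;0 0 0.01 0;0 0 0.03 0;0 0 0.05 0'>/dev/null; python3 -m crank '0 0 0.06 0;-0.03 0.05 0.06 0;-0.05 0.06 0.02 0;-0.05 0.06 0 0;-0.05 0.06 0 0'>/dev/null;python3 -m crank '-0.04 0.06 0 0;-0.03 0.06 0 0;0 0 0 0;0 0 0 0;0 0 0 0'>/dev/null;python3 st.py; python3 - <<'E'
from h import *
o=[]
for n,(x0,y0,x1,y1) in(('top',(185,150,405,270)),('side',(250,140,350,260))):
    p,d=ctrl.get_image(n); np.savez(f"pics/{n}4.npz",p=p,d=d); k=2 if n=='top' else 3.5; o.append(cv2.resize(p[y0:y1,x0:x1,::-1],None,fx=k,fy=k,interpolation=cv2.INTER_CUBIC))
h=max(i.shape[0] for i in o);o=[np.pad(i,((0,h-i.shape[0]),(0,0),(0,0))) for i in o]
cv2.imwrite("pics/c4.png",np.hstack(o))
E
```

```text
t 14.57 pos [ 0.4256 -0.0021  0.1433] yaw_y -48.0 zdir [ 0.001 -0.001 -1.   ] q5 0.66 open 0.0384 F [0.  0.6 0.1] grip 0.0
```

View pics/c4.png

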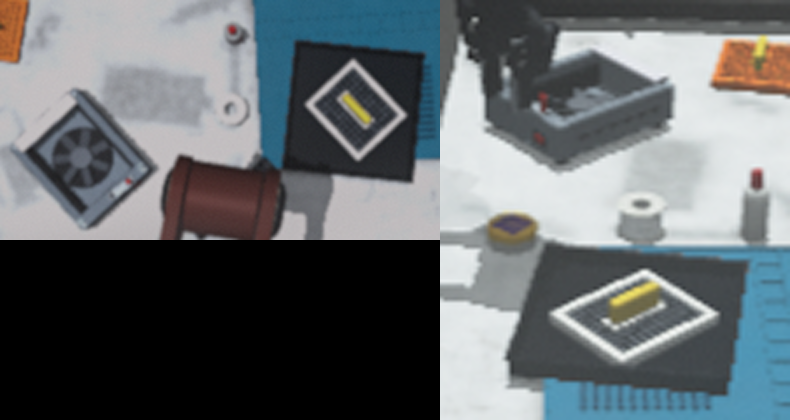

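The cassette lies flat and centred in the tray at about (355,110) in the top crop. The tab is still aside at (120,185), and the tin, spool, bottle and orange decoy are where they were. The arm is clear, so I'll hand in.

```bash
python3 -c "
from station import ctrl
print(ctrl.finish_job())"
```

```text
the job is handed in; nothing more can be done
None
```

The job is handed in at about 15 s of robot time: the swing tab is turned fully aside (about -1.62 rad), the cassette lies flat and centred in the black tray, and I saw nothing else on the bench moved, though the meter was out of frame in the last pictures; no verdict came back.

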